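# Tip a primed panel up on its drying stand

## Task

Two primed panels lie on the plywood drying stand, each with one end sticking out over the open gap. Press down on the overhanging end of the panel that has the window cut in it, so that its other end tips up and the panel drops into the gap and stays standing there, leaning against the edge of the deck. Leave the plain panel lying where it is and do not disturb the other things on the bench.

Things in the scene. Friction and masses are not known exactly. Their poses are not given: they have to be found in the camera images.
- stand: Fixed plywood drying stand. Origin on the bench (z = 0) straight below the middle of the deck's straight front edge; x points level from the deck out over the gap, y along the edge, z up. Deck: x = -105 to 0 mm, y = -160 to 160, top 95 mm above the bench. In front of it an open gap, x = 0 to 70 mm, floor 8 mm above the bench, then a toe board, x = 70 to 82, its top 45 mm above the bench.
- window_panel: Grey primed panel with white patches, 150 x 80 x 8 mm, about 100 g, loose, flat on the deck at the left or right place. Rectangular window 40 x 36 mm cut through it at x = -50 to -10 mm, y = -18 to 18; the overhanging end is solid. Origin: centre of its underside; x along its length towards the overhanging end, z up. It overhangs 53 to 63 mm; its centre lies 12 to 22 mm inside the edge.
- window_foot (a point): Middle of the underside's edge at the overhanging end of the window panel (75 mm from its origin along +x). Pressed down here the panel pivots about the deck's edge; by about 55 degrees it has begun to slide into the gap, where it stands on the floor and leans on the edge. Let go too early, it falls back on the deck.
- window_top (a point): Middle of the underside's edge at the other end of the window panel (75 mm from its origin along -x).
- plain_panel: Grey primed panel of the same size without a window, loose, lying on the other place of the deck in the same way; to be left alone. Origin at the centre of its underside.
- sanding_block: Cork sanding block, 70 x 37 x 25 mm, lying on the deck between the two panels; bystander. Origin at the centre of its underside.
- filler_jar: Jar, 72 mm across and 85 mm high, on the bench beside the stand; bystander. Origin at the centre of its underside.
- mixing_cup: White cup, 72 mm across and 85 mm high, on the bench beside the stand; bystander. Origin at the centre of its underside.
- file: Flat file with a black grip, 210 mm long, 20 mm high, lying on the bench beyond the stand; bystander. Origin on its underside near the middle.
- brush: Brush lying on the bench to the left of the stand; bystander. Origin on its underside.
- oak_block: Wooden block, 120 x 50 x 40 mm, on the bench to the right of the stand; bystander. Origin at the centre of its underside.
There are look-alikes about, which are no part of the job. Leave any pink or yellow look-alike of the window_panel alone.

How it is judged (in metres and radians):
On the way:
1. the window panel tips while the gripper presses on its overhanging end, in front of the deck's edge (angle between window_panel's own z axis and vertical above 0.2 rad and contact force between the fingers and window_panel above 0.03 N and x of the grasp point in the frame of stand above -0.01 m and z of window_foot in the frame of stand below 0.09 m).
At the end, for the whole second after the job is handed in: Window panel at rest in the gap: its pressed end under 30 mm above the bench and 0 to 80 mm in front of the deck edge, other end over 100 mm up and at most 30 mm in front of the edge, 34 to 83 degrees from flat. Plain panel within 15 mm of its start (z of window_foot in the frame of stand below 0.03 m and x of window_foot in the frame of stand between 0 and 0.08 m and x of window_top in the frame of stand below 0.03 m and z of window_top in the frame of stand above 0.1 m and angle between window_panel's own z axis and vertical between 0.6 and 1.45 rad and linear speed of window_panel below 0.02 m/s and angular speed of window_panel below 0.1 rad/s and distance of plain_panel from where it was at the start of the episode below 0.015 m); the robot touches nothing.
It fails at once if the plain panel is moved more than 15 mm or tipped (distance of plain_panel from where it was at the start of the episode above 0.015 m or angle between plain_panel's own z axis and vertical above 0.2 rad).
It fails at once if a bystander is moved more than 30 mm (distance of any of sanding_block, filler_jar, mixing_cup, file, brush, oak_block from where it was at the start of the episode above 0.03 m).
It also fails if it takes over 29 s, if anything falls off the work surface, if the arm or the gripper's body presses on something with over 40 N, if the wrist force passes 120 N, or if a joint passes its speed limit or range.

## Robot

A 6-joint arm with a two-finger parallel gripper is mounted at the origin on the work surface. World frame = base frame: x ahead of the robot, y to its left, z up, the work surface at z = 0. Lengths are in mm, angles in rad, forces in N, time in s.
With the tool pointing down it reaches from about 275 to 1000 mm from the base axis. Payload 8.4 kg.
Tool frame: the origin (TCP) lies at the very end of the fingers, on their centre line; the grasp point (between the pads) lies 19 mm behind it; z points along the fingers, x is the direction in which the jaws open and shut, and the axes are right-handed (so a half turn about z gives the same grasp; the last joint's range is limited). The gripper opens to 85 mm and grips with 20 to 120 N. Pads are 22 mm wide; open, the fingers measure 114 mm over their backs; the gripper's body (76 mm by 85 mm) begins 54 mm behind the grasp point. The pads swing forward as they close: fully open they stand 13 mm farther back than shut.
Start: joints at [-1.295, 0.353, 1.633, -0, 1.155, -0.002], TCP at [171.399, -601.041, 231.281] pointing down, gripper open.
Joint ranges: [-2.63, 2.63], [-0.92, 2.1], [0.06, 2.66], [-1.3, 4.44], [0, 2.69], [-3.02, 3.02]. Speed limits (rad/s): [2.22, 2.22, 2.79, 3.14, 3.14, 3.14].

## Interface

Orientations are given as [roll, pitch, yaw] about the fixed x, y, z axes, in that order (R = Rz(yaw) Ry(pitch) Rx(roll)).
In Python, from rig import r gives the robot as it stands.
- The arm moves only by the tool arm_command, never from a script. Its argument "targets" is a list of rows, each a list of 6 numbers: the shift along the tool's x, y, z in m, then the turn, a rotation vector about the tool's x, y, z in rad. A call has 1 to 20 rows; each row shifts and turns the commanded pose from where the row before left it, along the tool's axes as they then stand; what a row does not reach is not made up. A row lasts 1/12 s, in which the tool goes at most 41.7 mm and 7.16 degrees, less where a joint would pass 70% of its speed; a pose out of reach is approached as far as the arm can. A call is refused whole if a number of a shift passes 0.0417 or a number of a turn 0.125, either way. A call with a gripper value outside its range is refused whole. "fingers" is the finger opening in m, from 0 to 0.0854, set as the call begins (left out, the last holds). The fingers move at their own pace and stop on an object; "squeeze" is the grip in N (left out, the last holds). Time passes only in rows, so rows that do not move let the fingers close. It gives the time, the measured TCP pose, the force and the opening at its end, in the units of the state.
- r.sense(): the state, without advancing time (a new reading comes with each control period).
- r.grab_frame(name): name is "scene" or "top"; returns a dict with "image" (400x640x3 uint8, blue, green, red), "fx", "fy", "cx", "cy" (pixels), "xyz" and "orientation" of the camera in the world. Camera axes: x right, y down, z forward; pixel columns grow to the right and rows downward; lengths in mm; the calibration is good to about 2 mm. A picture is of the moment at which its call begins. There is no depth.
- r.sign_off(): hands the job in, once; it reports no verdict.
The state is a dict: "clock": time; "qpos": joint angles; "qvel": joint speeds; "joint_efforts": joint torques, N m; "eef_pos": TCP position; "tcp_rot": TCP orientation; "contact_force": force on the tool from outside, world axes, zero at the start; "wrist_torque": the same for the moment, N m; "opening": opening from 0.0 (shut) to 1.0 (fully open).
Only numpy, scipy, OpenCV 4.12 (cv2) and the standard library are available. Lean on these libraries where they do the work, as an engineer would, in place of code of your own. Each camera call takes 0.05 s, during which the arm holds its last target.

## Working session

There is one attempt and no reset: what is moved stays moved. The work goes in short steps, Python scripts to look and compute and a tool call to move; the robot and the scene stay as the last step left them, time stands still between calls to the robot, and variables do not carry over. Pictures are saved under pics/ and viewed, and the job is handed in when it is done.

Besides the shell and the picture viewer there is one more tool, called after "Emit:" as name([rows], argument=value, ...), one row to a line, values as JSON. arm_command: Moves the arm, as the interface text tells. Its arguments: {"type":"object","properties":{"targets":{"type":"array"},"fingers":{"type":"number"},"squeeze":{"type":"number"}},"required":["targets"]}

```bash
mkdir -p pics; ls
python3 - <<'E'
from rig import r
import cv2
print(r.sense())
for n in("scene","top"):
    f=r.grab_frame(n); cv2.imwrite(f"pics/{n}0.png",f["image"]); print(n,{k:v for k,v in f.items() if k!="image"})
E
```

```text
pics
{'clock': 0.0, 'qpos': array([-1.29541001e+00,  3.53645380e-01,  1.63416222e+00,  1.97151614e-05,
        1.15521426e+00, -2.39599652e-03]), 'qvel': array([-0.00058226,  0.00021174,  0.00017553,  0.00021328, -0.001261  ,
       -0.00080877]), 'joint_efforts': array([ 3.87005020e-04, -6.05248618e+01, -3.42061508e+01, -9.47589228e-05,
        9.35135846e-03,  1.23214019e-05]), 'eef_pos': array([ 171.26281496, -600.55995022,  230.55140398]), 'tcp_rot': array([-3.14157120e+00,  1.42915723e-03, -1.29302197e+00]), 'contact_force': array([ 0.59496388,  0.13639721, -0.27321315]), 'wrist_torque': array([-0.05489246, -0.03169938, -0.02846352]), 'opening': 1.000821564326175}
scene {'fx': 387.38877251701655, 'fy': 387.38877251701655, 'cx': 309.1744915308112, 'cy': 196.83976696116505, 'xyz': array([1135.57149726, -732.05953667,  739.70563254]), 'orientation': array([-2.1583219 , -0.0194456 ,  0.74113011])}
top {'fx': 475.7902608354882, 'fy': 475.7902608354882, 'cx': 320.8328262812748, 'cy': 200.6441939011198, 'xyz': array([ 343.58329001,  -10.44078086, 1606.59241961]), 'orientation': array([-3.02575529, -0.00855093, -1.5972705 ])}
```

View pics/scene0.png

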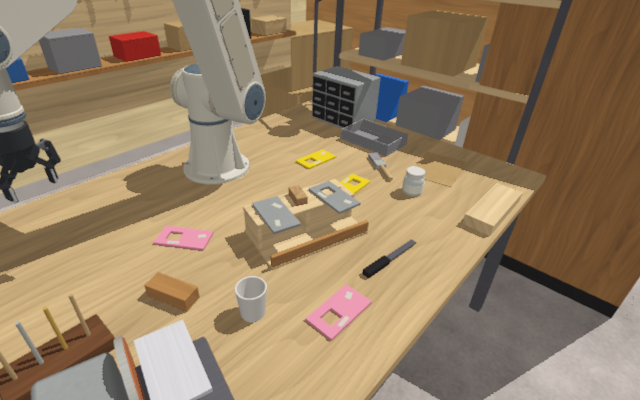

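View pics/top0.png

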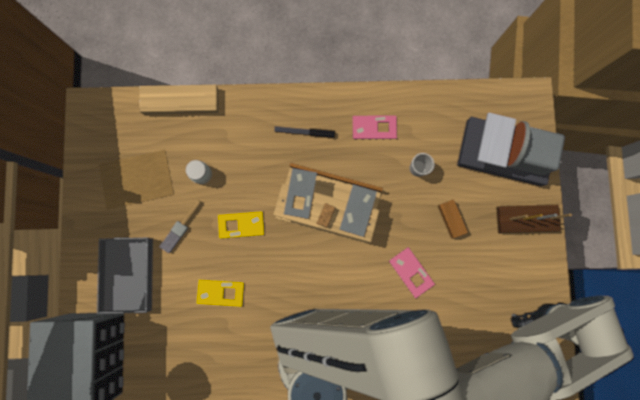

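The scene view shows the stand in the middle. In the top view the panel with the window is at about (299,193) and the plain one at about (359,211). The overhanging ends point up in the image, towards the toe board at about (338,180). Next I'll zoom in and measure.

```bash
cat > h.py <<'E'
import numpy as np, cv2
from scipy.spatial.transform import Rotation as R
def ray(f,uv,z):
    uv=np.atleast_2d(np.asarray(uv,float))
    d=np.c_[(uv[:,0]-f["cx"])/f["fx"],(uv[:,1]-f["cy"])/f["fy"],np.ones(len(uv))]
    d=R.from_euler("xyz",f["orientation"]).apply(d)
    o=np.asarray(f["xyz"])
    return o+d*((z-o[2])/d[:,2])[:,None]
def proj(f,P):
    c=R.from_euler("xyz",f["orientation"]).inv().apply(np.atleast_2d(P)-np.asarray(f["xyz"]))
    return np.c_[c[:,0]/c[:,2]*f["fx"]+f["cx"],c[:,1]/c[:,2]*f["fy"]+f["cy"]]
E
python3 - <<'E'
from rig import r
from h import *
f=r.grab_frame("top"); im=f["image"]
x0,y0,x1,y1=265,150,400,250
cv2.imwrite("pics/topz.png",cv2.resize(im[y0:y1,x0:x1],None,fx=5.5,fy=5.5,interpolation=cv2.INTER_CUBIC))
b,g,rr=[im[...,i].astype(int) for i in range(3)]
m=((b-rr>-5)).astype(np.uint8); mm=np.zeros_like(m); mm[y0:y1,x0:x1]=m[y0:y1,x0:x1]
cs,h=cv2.findContours(mm,cv2.RETR_CCOMP,cv2.CHAIN_APPROX_NONE)
for c,hh in zip(cs,h[0]):
    a=cv2.contourArea(c)
    if a<40: continue
    print("area",a,"parent",hh[3])
    W=ray(f,c[:,0,:],103)[:,:2].astype(np.float32)
    rc=cv2.minAreaRect(W); print(rc, cv2.boxPoints(rc).round().tolist())
s=r.grab_frame("scene"); cv2.imwrite("pics/scenez.png",cv2.resize(s["image"][170:280,230:385],None,fx=5,fy=5,interpolation=cv2.INTER_CUBIC))
E
```

```text
area 989.0 parent -1
((486.127685546875, -145.63150024414062), (73.4535140991211, 146.47332763671875), 71.6497573852539) [[405.0, -157.0], [544.0, -204.0], [567.0, -134.0], [428.0, -88.0]]
area 75.0 parent 0
((463.6263732910156, -118.96142578125), (25.39440155029297, 38.15177536010742), 88.5166015625) [[444.0, -131.0], [482.0, -132.0], [483.0, -107.0], [445.0, -106.0]]
area 62.5 parent 0
((523.7510986328125, -172.8575897216797), (22.490482330322266, 34.22467803955078), 43.42183303833008) [[504.0, -168.0], [527.0, -193.0], [544.0, -178.0], [520.0, -153.0]]
area 701.0 parent -1
((545.2107543945312, 37.095211029052734), (73.11431884765625, 146.13783264160156), 78.38944244384766) [[466.0, 16.0], [609.0, -13.0], [624.0, 58.0], [481.0, 88.0]]
area 57.5 parent 3
((596.0621337890625, 39.875877380371094), (30.764238357543945, 24.282434463500977), 17.028427124023438) [[578.0, 47.0], [585.0, 24.0], [614.0, 33.0], [607.0, 56.0]]
```

View pics/topz.png

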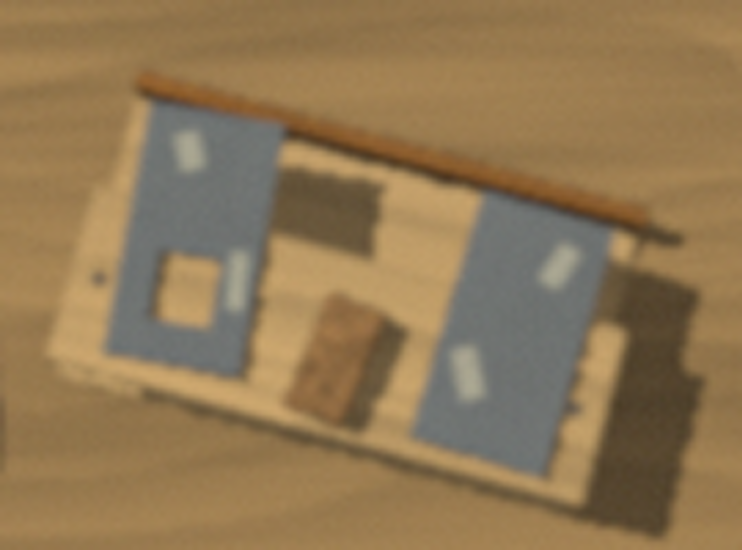

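View pics/scenez.png

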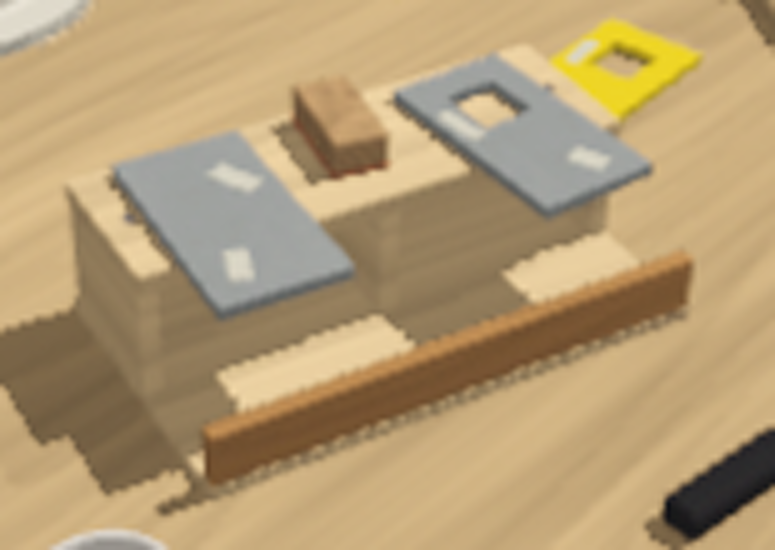

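The top view zoom shows the window panel as a 146x73 mm outline, heading about -11.6°. That agrees with 150x80 once edge pixels are allowed for. Next I'll measure the stand from the deck corners and the toe board.

Run:
```python
from rig import r
from h import *
f=r.grab_frame("top"); s=r.grab_frame("scene")
z=lambda a:(np.array(a)+.5)/5.5-.5+np.array([265,150])
zs=lambda a:(np.array(a)+.5)/5-.5+np.array([230,170])
A=ray(f,z([[50,355],[585,503]]),95)[:,:2]; print("deck rear corners top",A)
# toe board mask by colour
im=f["image"]; hsv=cv2.cvtColor(im,cv2.COLOR_BGR2HSV)
print("toe px", [im[int(v),int(u)].tolist() for u,v in z([[400,150],[300,120]])])
T=ray(f,z([[145,72],[648,205]]),45)[:,:2]; print("toe outer top corners",T)
T2=ray(f,z([[147,97],[645,228]]),45)[:,:2]; print("toe inner?",T2)
D=ray(s,zs([[68,188],[148,280],[617,133]]),95)[:,:2]; print("deck rear-right, front-right, front-left scene",D)
for a in(A,T,T2): d=a[0]-a[1]; print("len",np.linalg.norm(d),"stand yaw",np.degrees(np.arctan2(d[1],d[0]))-90)
d=D[2]-D[1]; print("front",np.linalg.norm(d),np.degrees(np.arctan2(d[1],d[0]))-90)
ya=np.radians(np.degrees(np.arctan2(*(A[0]-A[1])[::-1]))-90)
print(r.sense()["clock"])
for nm,fr,pts in(("sc",s,[[398,97],[483,53],[652,168],[548,213]]),):
    W=ray(fr,zs(pts),103)[:,:2]; print("win panel top corners scene: rear-right, rear-left, front-left, front-right",W.round(), W.mean(0))
```

```text
deck rear corners top [[ 479.64678045  123.27589351]
 [ 386.12832514 -183.45106169]]
toe px [[53, 96, 141], [50, 92, 132]]
toe outer top corners [[ 654.7717606    67.59897835]
 [ 565.70333243 -234.14690913]]
toe inner? [[ 639.36402868   66.68472253]
 [ 551.75232346 -231.75630014]]
deck rear-right, front-right, front-left scene [[ 391.3603316  -180.85604969]
 [ 488.82766798 -206.01001386]
 [ 583.90842545   85.55395408]]
len 320.66669071165916 stand yaw -16.956020570559502
len 314.61685508978616 stand yaw -16.44538514806034
len 311.03513452232244 stand yaw -16.360369063106262
front 306.6755579496289 -18.06145784267676
0.3
win panel top corners scene: rear-right, rear-left, front-left, front-right [[470.  14.]
 [474.  90.]
 [628.  60.]
 [612. -17.]] [545.87865953  36.62917476]
```

Measurements agree: stand origin is about (532.5,-60) with yaw about -16.7°. In the stand frame the panel centre is at (-16, 96.5), turned about 5°, so it overhangs about 59 mm, within the stated range. First I'll move above the overhang with the fingers shut.

Emit:
arm_command([
  [-0.012,-0.015,-0.001,0,0,0],
  [-0.0237,-0.03,-0.002,0,0,0],
  [-0.0237,-0.03,-0.002,0,0,0],
  [-0.0237,-0.03,-0.002,0,0,0],
  [-0.0237,-0.03,-0.002,0,0,0],
  [-0.0237,-0.03,-0.002,0,0,0],
  [-0.0237,-0.03,-0.002,0,0,0],
  [-0.0237,-0.03,-0.002,0,0,0],
  [-0.0237,-0.03,-0.001,0,0,0],
  [-0.0237,-0.03,-0.001,0,0,0],
  [-0.0237,-0.03,-0.001,0,0,0],
  [-0.0237,-0.03,-0.001,0,0,0],
  [-0.0237,-0.03,0,0,0,0],
  [-0.0237,-0.03,0,0,0,0],
  [-0.0237,-0.03,0,0,0,0],
  [-0.0237,-0.03,0,0,0,0],
  [-0.0237,-0.03,0,0,0,0],
  [-0.0237,-0.03,0,0,0,0],
  [-0.0237,-0.03,0,0,0,0],
  [-0.0237,-0.03,0,0,0,0],
], fingers=0, squeeze=40)

```text
clock: 1.97
eef_pos: [608.0, 5.8, 250.3]
tcp_rot: [-3.141, -0.0, -1.293]
contact_force: [0.9, 0.0, 0.9]
opening: 0.001
```

Emit:
arm_command([
  [0,0,0,0,0,-0.1],
  [0,0,0,0,0,-0.1],
  [0,0,0,0,0,-0.1],
  [0,0,0,0,0,-0.1],
  [0,0,0,0,0,-0.1],
  [0,0,0,0,0,-0.1],
  [0,0,0,0,0,-0.1],
  [0,0,0,0,0,-0.1],
  [0,0,0,0,0,-0.1],
  [0,0,0,0,0,-0.1],
  [0,0,0,0,-0.1,0],
  [0,0,0,0,-0.1,0],
  [0,0,0,0,-0.1,0],
  [0,0,0,0,-0.1,0],
  [0,0,0,0,-0.1,0],
  [0,0,0,0,0,0],
  [0,0,0,0,0,0],
])

```text
clock: 3.38
eef_pos: [607.5, 3.6, 248.3]
tcp_rot: [3.141, 0.5, -0.294]
contact_force: [-0.7, 0.2, 0.5]
opening: -0.001
```

```bash
cat >> h.py <<'E'
O=np.array([532.5,-60]); Y=np.radians(-16.7); EX=np.array([np.cos(Y),np.sin(Y)]); EY=np.array([-np.sin(Y),np.cos(Y)])
def st(p): p=np.asarray(p); d=p[:2]-O; return np.round([d@EX,d@EY,p[2]],1)
def toolshift(frm,rpy,stand):  # tool-frame shift (mm) from world pos frm to stand point
    w=np.r_[O+stand[0]*EX+stand[1]*EY,stand[2]]
    return R.from_euler("xyz",rpy).inv().apply(w-np.asarray(frm)).round(1)
E
python3 - <<'E'
from rig import r
from h import *
s=r.sense(); print(st(s["eef_pos"]), s["qpos"].round(2))
for t in([54,101,130],[52.5,101,96],[51,101,75],[42,101,60],[36.5,101,55],[33,101,53]): print(t,toolshift(s["eef_pos"],s["tcp_rot"],t))
f=r.grab_frame("scene"); im=f["image"].copy()
cv2.imwrite("pics/s1.png",cv2.resize(im[80:280,200:440],None,fx=3.3,fy=3,interpolation=cv2.INTER_CUBIC)); print(proj(f,s["eef_pos"]))
E
```

```text
[ 53.6  82.5 248.3] [-0.06  0.59  1.31  0.11  1.73  0.22]
[54, 101, 130] [ 57.1 -18.6 103.6]
[52.5, 101, 96] [ 72.1 -18.6 134.2]
[51, 101, 75] [ 80.8 -18.6 153.3]
[42, 101, 60] [ 80.1 -18.6 170.8]
[36.5, 101, 55] [ 77.7 -18.6 177.8]
[33, 101, 53] [ 75.6 -18.6 181.2]
[[346.15316092 163.56651664]]
```

View pics/s1.png

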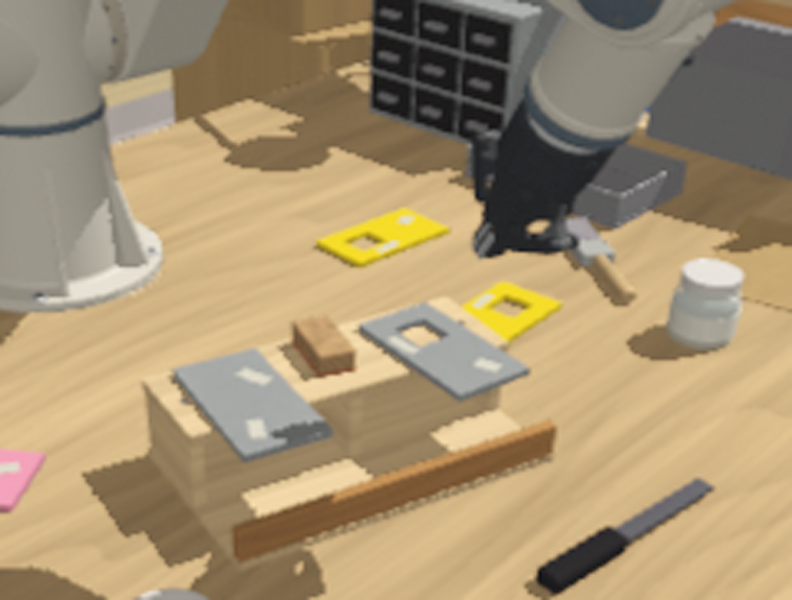

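The fingers are shut, tilted about 30° and clear of everything, with the tip at about (482,250) in the zoom. Next I'll come down to just above the overhang.

Run:
```python
from rig import r
from h import *
s=r.sense()
for t in([42,100,120],[42,100,71],[35,100,64],[32,100,60]): print(t,toolshift(s["eef_pos"],s["tcp_rot"],t))
```

```text
[42, 100, 120] [ 52.  -17.4 119.1]
[42, 100, 71] [ 75.4 -17.4 162.2]
[35, 100, 64] [ 72.6 -17.4 171.7]
[32, 100, 60] [ 71.9 -17.4 176.6]
```

Emit:
arm_command([
  [0.005,-0.0017,0.012,0,0,0],
  [0.0075,-0.0025,0.017,0,0,0],
  [0.0075,-0.0025,0.017,0,0,0],
  [0.0075,-0.0025,0.017,0,0,0],
  [0.0075,-0.0025,0.017,0,0,0],
  [0.0075,-0.0025,0.017,0,0,0],
  [0.0055,-0.0018,0.013,0,0,0],
  [0.004,-0.0014,0.009,0,0,0],
  [0,0,0,0,0,0],
  [0,0,0,0,0,0],
])

```text
clock: 4.27
eef_pos: [601.1, 24.1, 121.2]
tcp_rot: [3.142, 0.5, -0.293]
contact_force: [0.1, -0.0, 0.3]
opening: -0.002
```

Run:
```python
from rig import r
from h import *
s=r.sense(); print(st(s["eef_pos"]), s["contact_force"].round(2))
for t in([42,100,71],[35,100,64],[32,100,60]): print(t,toolshift(s["eef_pos"],s["tcp_rot"],t))
f=r.grab_frame("scene"); im=f["image"].copy()
cv2.imwrite("pics/s2.png",cv2.resize(im[130:280,220:400],None,fx=4,fy=4,interpolation=cv2.INTER_CUBIC)); print(proj(f,s["eef_pos"]))
```

```text
[ 41.6 100.3 121.2] [ 0.1  -0.02  0.26]
[42, 100, 71] [24.4  0.3 43.9]
[35, 100, 64] [21.6  0.3 53.4]
[32, 100, 60] [20.9  0.3 58.4]
[[345.58340788 199.40822381]]
```

View pics/s2.png

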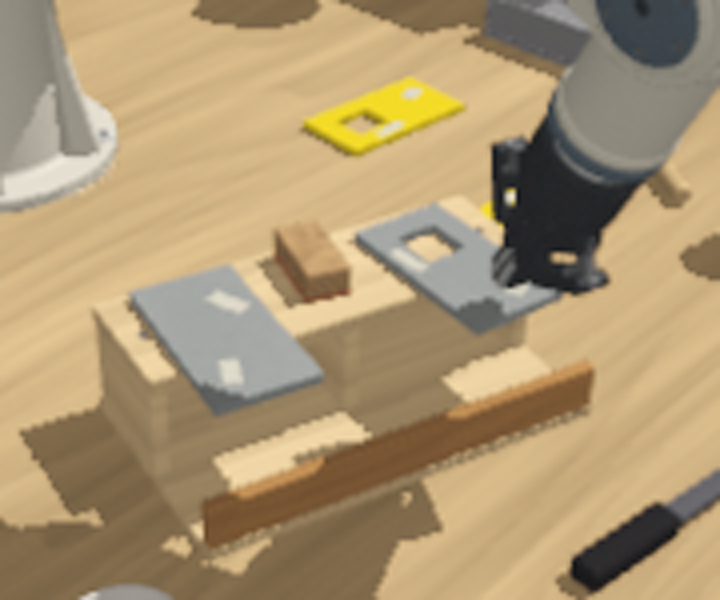

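The tip is above the solid overhanging end at about (502,278) in the zoom, and the knuckles clear the toe board. Now I'll press down.

Emit:
arm_command([
  [0.0024,0,0.0044,0,0,0],
  [0.0024,0,0.0044,0,0,0],
  [0.0024,0,0.0044,0,0,0],
  [0.0024,0,0.0044,0,0,0],
  [0.0024,0,0.0044,0,0,0],
  [0.0024,0,0.0044,0,0,0],
  [0.0024,0,0.0044,0,0,0],
  [0.0024,0,0.0044,0,0,0],
  [0.0024,0,0.0044,0,0,0],
  [0.0024,0,0.0044,0,0,0],
  [0,0,0,0,0,0],
  [0,0,0,0,0,0],
])

```text
clock: 5.32
eef_pos: [601.0, 23.9, 70.4]
tcp_rot: [3.141, 0.501, -0.293]
contact_force: [0.0, 1.4, 0.3]
opening: 0.002
```

Run:
```python
from rig import r
from h import *
s=r.sense(); print(st(s["eef_pos"]), s["contact_force"].round(2))
for t in([38,100,66],[35,100,64],[32,100,60],[30,100,57]): print(t,toolshift(s["eef_pos"],s["tcp_rot"],t))
f=r.grab_frame("scene"); im=f["image"].copy()
cv2.imwrite("pics/s3.png",cv2.resize(im[130:280,220:400],None,fx=4,fy=4,interpolation=cv2.INTER_CUBIC)); print(proj(f,s["eef_pos"]))
```

```text
[ 41.5 100.1  70.4] [0.04 1.4  0.34]
[38, 100, 66] [-1.   0.1  5.6]
[35, 100, 64] [-2.6  0.1  8.8]
[32, 100, 60] [-3.3  0.1 13.7]
[30, 100, 57] [-3.6  0.1 17.3]
[[344.282252  213.7557078]]
```

View pics/s3.png

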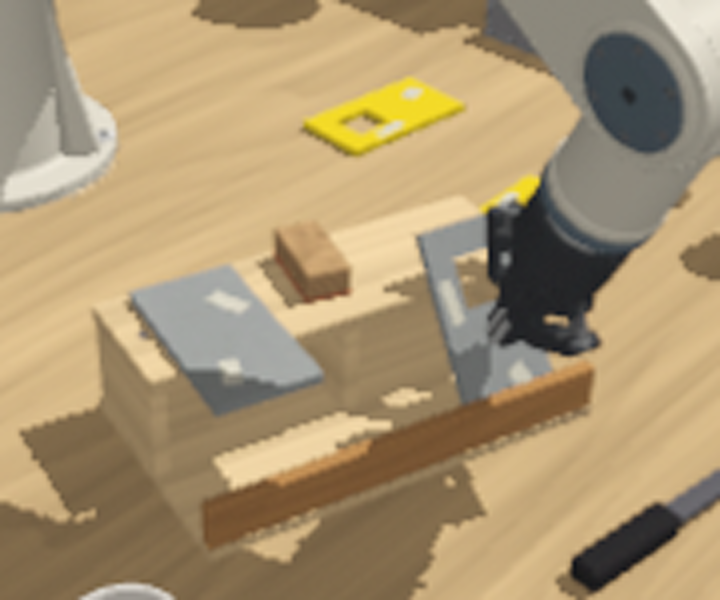

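```bash
cat >> h.py <<'E'
def rayy(f,uv,y):  # intersect with stand plane y=const -> stand coords
    a=ray(f,uv,0)[0]; o=np.asarray(f["xyz"]); 
    ya=(a[:2]-O)@EY; yo=(o[:2]-O)@EY; t=(y-yo)/(ya-yo); return st(o+t*(a-o))
E
python3 - <<'E'
from rig import r
from h import *
f=r.grab_frame("scene")
for uv in([324.7,189.5],[335.7,230]):
    for y in (50,57,63): print(uv,y,rayy(f,uv,y))
E
```

```text
[324.7, 189.5] 50 [  6.9  50.  151.2]
[324.7, 189.5] 57 [ -3.3  57.  143.2]
[324.7, 189.5] 63 [-12.1  63.  136.5]
[335.7, 230] 50 [72.6 50.  50.9]
[335.7, 230] 57 [63.2 57.  41.7]
[335.7, 230] 63 [55.2 63.  33.7]
```

In this view the panel has already tipped and slid. Its upper end is at about z 136–143 mm, its slope is about 57°, and its lower end is hidden behind the toe board. Now I'll back the fingers out along the tool axis and check.

Emit:
arm_command([
  [0,0,-0.004,0,0,0],
  [0,0,-0.008,0,0,0],
  [0,0,-0.015,0,0,0],
  [0,0,-0.025,0,0,0],
  [0,0,-0.03,0,0,0],
  [0,0,-0.03,0,0,0],
  [0,0,-0.03,0,0,0],
  [0,0,-0.03,0,0,0],
  [0,0,-0.02,0,0,0],
  [0,0,0,0,0,0],
  [0,0,0,0,0,0],
])

```text
clock: 6.33
eef_pos: [690.2, -2.9, 240.7]
tcp_rot: [-3.141, 0.497, -0.293]
contact_force: [-0.1, -0.1, -0.8]
opening: -0.002
```

Run:
```python
from rig import r
from h import *
s=r.sense(); print(st(s["eef_pos"]), s["contact_force"].round(2))
f=r.grab_frame("scene"); im=f["image"]
cv2.imwrite("pics/s4.png",cv2.resize(im[130:280,220:400],None,fx=4,fy=4,interpolation=cv2.INTER_CUBIC))
f=r.grab_frame("top"); cv2.imwrite("pics/t4.png",cv2.resize(f["image"][150:250,265:400],None,fx=5.5,fy=5.5,interpolation=cv2.INTER_CUBIC))
```

```text
[134.7 100.  240.7] [-0.05 -0.13 -0.75]
```

View pics/s4.png

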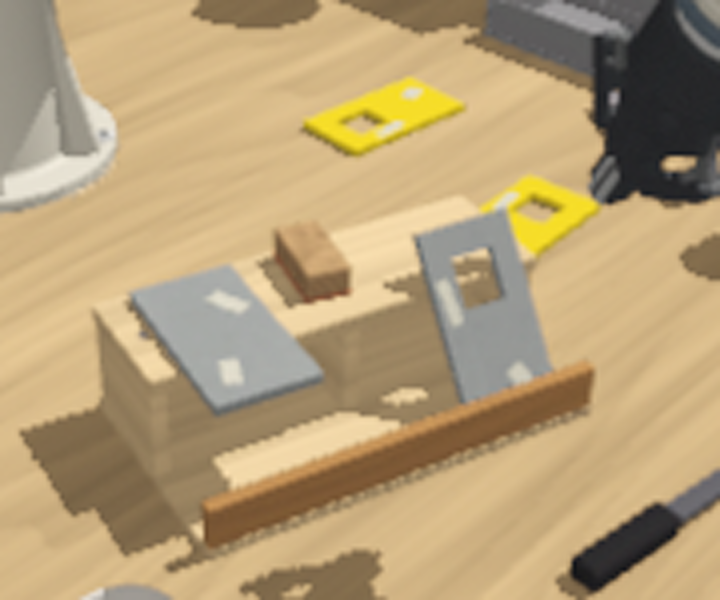

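View pics/t4.png

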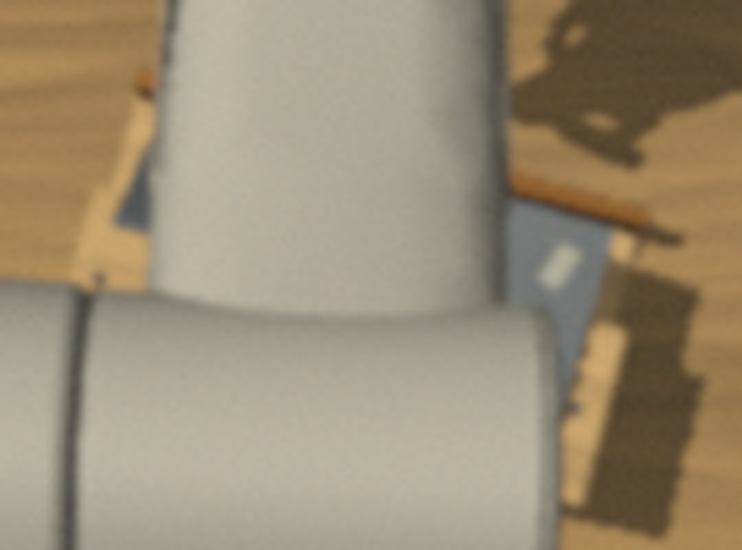

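The window panel stands in the gap and leans on the deck edge. Its top corners are at zoom (415,237) and (505,210), and the arm is clear. As a check I'll triangulate one top corner from both views, test for rest, and compare the plain panel and bystanders with the first frame.

Run:
```python
from rig import r
from h import *
s=r.grab_frame("scene"); t=r.grab_frame("top")
def prm(f): 
    Rm=R.from_euler("xyz",f["orientation"]).as_matrix().T
    K=np.array([[f["fx"],0,f["cx"]],[0,f["fy"],f["cy"]],[0,0,1]]); return K@np.c_[Rm,-Rm@f["xyz"]]
us=np.array([(505.5)/4-.5+220,210.5/4-.5+130]); ut=np.array([118.5/5.5-.5+265,220.5/5.5-.5+150])
X=cv2.triangulatePoints(prm(s),prm(t),us[:,None],ut[:,None]); X=(X[:3]/X[3])[:,0]
print("top-left corner stand",st(X),"reproj",proj(s,X)-us,proj(t,X)-ut)
for y in(50,60,65): print("top-right at y",y,rayy(s,[(415.5)/4-.5+220,237.5/4-.5+130],y))
s0=cv2.imread("pics/scene0.png"); d=cv2.absdiff(s0,s["image"]).max(2)
for n,(a,b,c,e) in dict(plain=(195,235,250,302),sand=(183,206,286,308),jar=(165,197,400,428),cup=(275,325,232,270),file=(235,280,360,420),oak=(272,310,142,202)).items(): print(n,(d[a:b,c:e]>40).mean().round(3))
for i in range(6): s2=r.grab_frame("scene")
print("still",(cv2.absdiff(s2["image"],s["image"])[175:240,310:365].max()), r.sense()["clock"])
# plain panel corners from scene mask
for im in(s0,s2["image"]):
    b,rr=im[...,0].astype(int),im[...,2].astype(int); m=np.zeros(b.shape,np.uint8); m[190:236,248:306]=(b-rr>-12)[190:236,248:306]
    c=max(cv2.findContours(m,0,1)[0],key=cv2.contourArea); M=cv2.moments(c); u=[M["m10"]/M["m00"],M["m01"]/M["m00"]]; print("plain centre",ray(s,u,103)[0].round(1))
```

```text
top-left corner stand [-20.6 141.3 133.5] reproj [[-0.82216475  0.0719236 ]] [[-0.35044863 -0.39853904]]
top-right at y 50 [1.000e-01 5.000e+01 1.495e+02]
top-right at y 60 [-14.7  60.  138.1]
top-right at y 65 [-22.1  65.  132.4]
plain 0.0
sand 0.002
jar 0.019
cup 0.21
file 0.0
oak 0.536
still 3 6.8333
plain centre [ 493.2 -147.6  103. ]
plain centre [ 493.2 -147.7  103. ]
```

The geometry agrees: the top corner is at (-20.6, 141, 133.5) in the stand frame, giving a tilt of about 51° and the foot at x≈67, z≈10. The cup and oak block areas differ from the first frame, probably because of shadow, so I'll look.

Run:
```python
from rig import r
from h import *
s=r.grab_frame("scene")["image"]; s0=cv2.imread("pics/scene0.png")
cv2.imwrite("pics/cmp.png",cv2.resize(np.vstack([s0[225:345,130:400],s[225:345,130:400]]),None,fx=2.4,fy=2.4))
```

```text
(no output)
```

View pics/cmp.png

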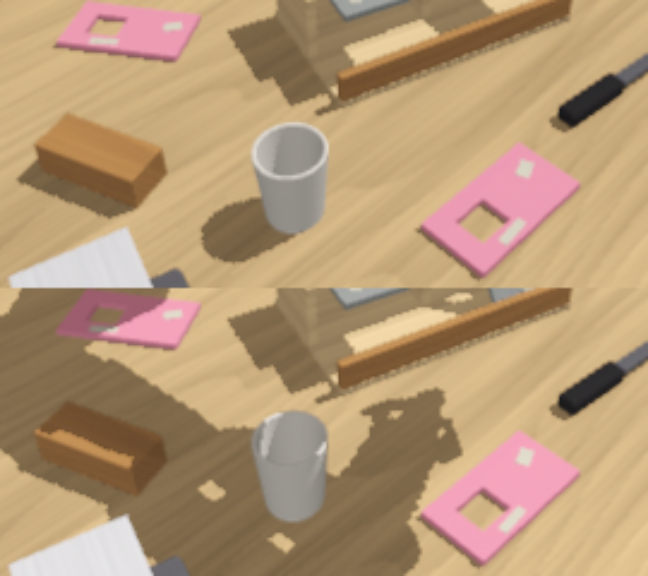

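The differences are only the arm's shadow. The cup at (290,465), the oak block at (100,448) and the rest are where they were. Handing in.

Run:
```python
from rig import r
print(r.sense()["qvel"].round(4)); print(r.sign_off())
```

```text
[-0.0014  0.0004 -0.0029 -0.0007  0.0015 -0.0005]
the job is handed in; nothing more can be done
None
```

I pressed the window panel's overhanging end down with shut, tilted fingers. It tipped and slid into the gap, and now stands there leaning on the deck edge. I backed the arm clear and handed in at about 7 s; no verdict was given.

- **Window panel:** it was at rest, tilted about 51°. In the stand frame its top end is about 21–27 mm behind the edge and 128–133 mm up.
- **Foot position:** the toe board hides the pressed end, so I worked it out from the panel's length: about 67 mm in front of the edge and 10 mm up.
- **Plain panel:** its centre shifted by only about 0.1 mm.
- **Bystanders:** the sanding block, jar, cup, file and oak block look unmoved. The cup and oak block areas first differed from the start picture, but only because of the arm's shadow. I didn't check the brush separately; the arm never went near it.
- **Press force:** I only read it after the panel had already slid, when it was about 1.4 N, so I have no reading from during the tip itself.

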